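Level the clamp strap with a wedge and tighten its square nut

ROBOT

A 6-joint arm with a two-finger parallel gripper is mounted at the origin on a cart in front of the work surface, level with it; the furniture and walls round the work are solid. World frame = base frame: x ahead of the robot, y to its left, z up, the work surface at z = 0. Lengths are in m, angles in rad, forces in N, time in s.
With the tool pointing down it reaches from about 0.3 to 0.775 m from the base axis. Payload 14.6 kg.
Tool frame: the origin (TCP) lies at the very end of the fingers, on their centre line; the grasp point (between the pads) lies 19 mm behind it; z points along the fingers, y is the line along which they close (so a half turn about z gives the same grasp; the last joint's range is limited). The gripper opens to 94 mm and grips with 3 to 60 N. Pads are 16 mm wide; open, the fingers measure 119 mm over their backs; the gripper's body (75 mm by 177 mm) begins 78 mm behind the grasp point.
Start: joints at [1.248, 0.3, 1.521, -0, 1.321, -0.067], TCP at [0.139, 0.532, 0.205] pointing down, gripper open.
Joint ranges: [-3.03, 3.03], [-0.79, 2.21], [0.23, 2.52], [-1.04, 4.18], [0, 3.07], [-2.55, 2.55]. Speed limits (rad/s): [2.22, 2.22, 2.57, 3.14, 3.14, 3.14].

INTERFACE

Orientations are given as [roll, pitch, yaw] about the fixed x, y, z axes, in that order (R = Rz(yaw) Ry(pitch) Rx(roll)).
In Python, from station import ctrl, cams gives the robot as it stands. The module is installed in compiled form; this text tells all that it offers.
- The arm moves only by the tool arm_command, never from a script. Its argument "plan" is a list that holds one entry, the list of rows, each a list of 7 numbers: the shift along the tool's x, y, z in normalised numbers (1 is 80 cm), then the turn, a rotation vector about the tool's x, y, z in a scale on which 1.0 is pi rad, then the closure, from -1 (fully open) to 1 (shut). A call has 1 to 12 rows; each row is the pose to reach, as a shift and turn from the pose commanded when the call began, along the tool's axes at that moment; what a row does not reach only later rows make up. A row lasts 1/10 s, in which the tool goes at most 50 mm and 8.59 degrees, less where a joint would pass 70% of its speed; a pose out of reach is approached as far as the arm can. A shift or turn number past 1, either way, is cut back to 1. A call with a gripper value outside its range is refused whole. The fingers move at their own pace and stop on an object; "squeeze" is the grip in N (left out, the last holds). Time passes only in rows, so rows that repeat a pose let the fingers close. It gives the time, the measured TCP pose, the force, the opening and the grip force at its end, in the units of the state.
- ctrl.get_obs(): the state, without advancing time (a new reading comes with each control period).
- cams.camera(name): name is "scene" or "top"; returns (picture, depth): 420x560x3 uint8, blue, green, red; 420x560 float32, m along the optical axis (not along the pixel's ray), 0 where there is no reading.
- cams.camera_info(name): a dict with "fx", "fy", "cx", "cy" (pixels), "dist_coeffs" ([k1, k2, p1, p2, k3] as OpenCV has them; the pictures are not rectified), "world_to_cam" (4x4, takes a point from world to camera coordinates). Camera axes: x right, y down, z forward; pixel columns grow to the right and rows downward; lengths in m; the calibration is good to about 2 mm. A picture is of the moment at which its call begins. camera_info takes no time and is no camera call.
- ctrl.hand_in(): hands the job in; it is judged then, once.
The state is a dict: "time_s": time; "qpos": joint angles; "joint_vel": joint speeds; "tau": joint torques, N m; "ee_pos": TCP position; "eef_rot": TCP orientation; "force": force on the tool from outside, world axes, zero at the start; "moment": the same for the moment, N m; "grip_width": finger opening in m; "grip_force": force on a finger pad.
Only numpy, scipy, OpenCV 4.12 (cv2) and the standard library are available. Lean on these libraries where they do the work, as an engineer would, in place of code of your own. Each camera call takes 0.05 s, during which the arm holds its last target. There are 200 camera calls.

TASK

Finish clamping the steel die on the bench plate. Push the wooden wedge in under the drooping heel of the clamp strap until the strap lies level; then set the T-handled key over the square nut, pressing lightly and turning it a little at a time until it drops fully home, and turn the nut clockwise until it is tight against its stop. Lift the key off and stand it upright on the bench, leaving the strap level, the die where it lies and the other tools alone.

Things in the scene. Friction and masses are not known exactly. Their poses are not given: they have to be found in the camera images.
- bench_plate: Grey iron plate with dark milled top, 170 x 310 x 20 mm, fixed; place and yaw vary. Origin: centre of its underside, on the bench top. y runs along its length from the wedge end (-y) to the fence and die (+y); z up. A slotted strap lies along its middle over a 16 mm stud at y +42. Two 6 mm high strips, 24 mm either side of the middle from y -127 to -43, guide the wedge.
- clamp_strap: Dark steel strap, 44 wide, 16 thick, 158 mm long, 0.4 kg. Origin: underside of its nose on the die, at plate (0, +88, +42.5) mm, where it rocks about the plate's x axis. Extends along its own -y. Level = its z axis vertical. Starts 3 to 6 degrees low at the heel; only the wedge holds the heel up.
- strap_heel (a point): Underside of the strap's rounded heel, the line that rests on the wedge, 150 mm from the nose, at plate y -62 mm. When the strap is level it is 42.5 mm above the bench (22.5 mm above the plate's top).
- wedge: Pale wooden wedge, 120 long, 44 wide, 90 g, on the plate's top (20 mm above the bench), thin end under the heel. Origin: centre of its underside; y points to the thin end. Its top rises straight from 4 mm at y +60 to 33 mm at y -56 (1 in 4). It slides under a few newtons and stays. The strap is level with the wedge's origin at plate y about -48 mm (12 mm either way is good).
- wedge_end (a point): Middle of the wedge's blunt thick end face (44 wide, 31 mm high), 15 mm above the plate's top, where it is pushed along the wedge's +y.
- die: Steel die with a raised ornamental panel, 160 x 58 x 17 mm, 0.95 kg, loose, lying across the plate between fence and strap nose. Origin: centre of its underside. Must stay where it lies.
- nut_seat (a point): Fixed point on the stud's vertical axis, on top of the nut's round collar (46 mm across), 64.5 mm above the bench; axes as the plate's. The square nut (26 mm across flats) stands 20 mm above this: 17.5 mm square, then 2.5 mm of round chamfer 25 mm across; the stud's end shows 1.5 mm above. Its flats stand up to 30 degrees either way from the plate's axes: this is not reported.
- clamp_nut (a joint): Turn of the square nut, rad, growing clockwise seen from above; starts between 0 and 0.2 (slack); hard stop at 1.05 = tight. It does not rise or sink. Stiff: 0.25 N m turns it; it stays where left.
- tee_key: Bright steel T-handled box key, 108 mm high, 0.38 kg, standing on its socket on the bench right of the plate. Origin: centre of the socket's mouth (lower end); z up. Socket 42 mm square outside; hole 29 mm square, 30 deep, flats along the key's x and y (7 degrees turning play on the nut). Home on the nut, its origin is at nut_seat; resting unaligned on the nut's corners it is 17.5 mm higher.
- key_handle (a point): Middle of the key's flat handle bar, 99 mm above the key's origin: bar along the key's x, 14 mm thick in y, 18 mm high, 128 mm long over its round 19 mm ends. Stem below it 13 mm thick. Grip here from above, closing along the key's y.
- mallet: Wooden mallet, 96 x 234 x 57 mm, lying behind the key; bystander. Origin: centre of its underside.
- pliers: Blue-handled flat pliers, 58 x 150 x 12 mm, lying in front of the work; bystander. Origin: centre of its underside.
- hammer: Steel-headed hammer with wooden handle, 85 x 209 x 33 mm, lying behind the plate; bystander. Origin: centre of its underside.
Mind the look-alikes: they are no part of the job. There is more than one size of the wedge; the job needs the larger.

How it is judged:
By the outcome, as a careful person would: the job done as asked, in the order asked, and still so for the second after the job is handed in, with the robot touching nothing.
It also fails if it takes over 64 s, if anything falls off the work surface, if the arm or the gripper's body presses on something with over 40 N, if the wrist force passes 120 N, or if a joint passes its speed limit or range.

## Working session

There is one attempt and no reset: what is moved stays moved. The work goes in short steps, Python scripts to look and compute and a tool call to move; the robot and the scene stay as the last step left them, time stands still between calls to the robot, and variables do not carry over. Pictures are saved under pics/ and viewed, at most 10 in all, crops included, and the job is handed in when it is done.

Besides the shell and the picture viewer there is one more tool, called after "Emit:" as name(argument=value, ...) on one line, values as JSON. arm_command: Moves the arm, as the interface text tells. Its arguments: {"type":"object","properties":{"plan":{"type":"array"},"squeeze":{"type":"number"}},"required":["plan"]}

```bash
mkdir -p pics; cat > h.py <<'E'
import numpy as np, cv2
from station import ctrl, cams
from scipy.spatial.transform import Rotation as R
def grab(n):
    im,d=cams.camera(n); return im,d,cams.camera_info(n)
def cloud(d,I):
    K=np.array([[I['fx'],0,I['cx']],[0,I['fy'],I['cy']],[0,0,1.]])
    h,w=d.shape; v,u=np.mgrid[:h,:w]
    p=cv2.undistortPoints(np.stack([u.ravel(),v.ravel()],1).astype(np.float64)[:,None],K,np.array(I['dist_coeffs'],float))[:,0].reshape(h,w,2)
    c=np.concatenate([p*d[...,None],d[...,None]],2)
    T=np.linalg.inv(np.array(I['world_to_cam']))
    return c@T[:3,:3].T+T[:3,3]
E
python3 - <<'E'
from h import *
for n in('scene','top'):
    im,d,I=grab(n); cv2.imwrite(f'pics/{n}0.png',im); np.savez(f'{n}0.npz',im=im,d=d,P=cloud(d,I))
    print(n,I['fx'],np.linalg.inv(np.array(I['world_to_cam'])).round(3).tolist())
print(ctrl.get_obs())
E
```

```text
scene 420.8260211558828 [[-0.776, -0.437, 0.455, 0.164], [-0.631, 0.549, -0.548, 0.438], [-0.011, -0.712, -0.702, 0.685], [0.0, 0.0, 0.0, 1.0]]
top 478.9422262290462 [[0.025, -0.981, 0.193, 0.357], [-1.0, -0.025, -0.002, -0.03], [0.007, -0.193, -0.981, 1.182], [0.0, 0.0, 0.0, 1.0]]
{'time_s': 0.1, 'qpos': array([ 1.24838321e+00,  3.00425381e-01,  1.52148730e+00,  2.62235930e-05,
        1.32074024e+00, -6.66107782e-02]), 'joint_vel': array([-0.00184241, -0.00148558, -0.00105723,  0.00095853,  0.00325501,
        0.00011005]), 'tau': array([ 1.52247012e-03, -5.32641828e+01, -3.53287661e+01,  7.09336856e-02,
        2.34562915e-02, -4.14827230e-05]), 'ee_pos': array([0.13908973, 0.53188097, 0.20495109]), 'eef_rot': array([-3.14053643e+00, -9.59178337e-05,  2.88578376e+00]), 'force': array([-0.04997498, -0.92922212,  0.39372444]), 'moment': array([-0.03559847,  0.00369494,  0.00988195]), 'grip_force': 0.0, 'grip_width': 0.094211159103741}
```

View pics/scene0.png

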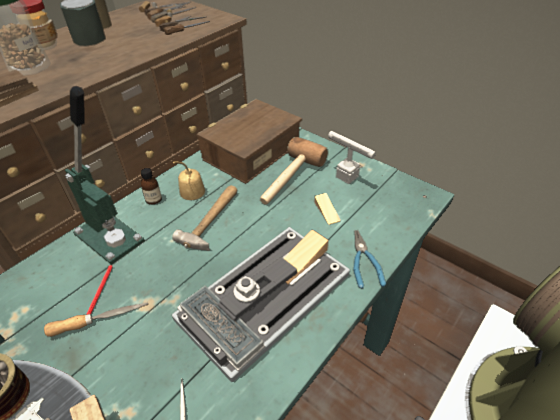

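View pics/top0.png

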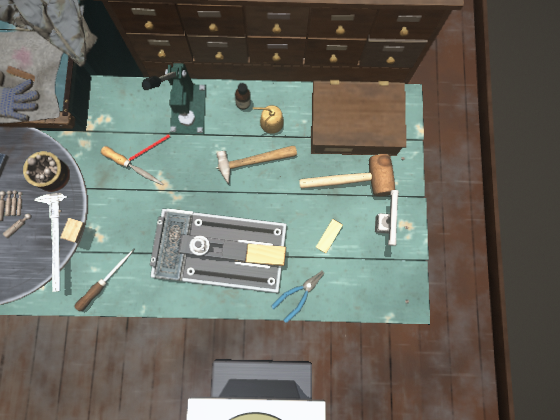

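The scene view shows the plate with strap, nut at (245,287) and die at (220,330); the pale wedge is under the heel at (305,255), and the key stands at (348,160). In the top view these are the nut at (199,245), the wedge at (266,255) and the key at (388,221).

Wedge candidates in the top view are (266,255) on the plate under the strap, (329,236) loose and thin on the bench, and (72,230), a block on the round board. The one at (266,255) fits: it is the larger and its thin end is under the heel. I'll measure and confirm it with an enlarged crop.

```bash
python3 - <<'E'
from h import *
t=np.load('top0.npz'); im,P=t['im'],t['P']; z=P[...,2]
c=im[195:305,140:420]; cv2.imwrite('pics/crop1.png',cv2.resize(c,None,fx=2.8,fy=2.8,interpolation=cv2.INTER_CUBIC))
print('bench z',np.median(z[300:315,180:260]),np.median(z[200:300,345:370]))
def comp(m,seed):
    n,l=cv2.connectedComponents(m.astype(np.uint8)); return l==l[seed]
m=comp(z>0.012,(285,220)); 
pl=m&(abs(z-.02)<.006)
r=cv2.minAreaRect(P[m][:,:2].astype(np.float32)); print('plate all',r, m.sum())
for nm,(a,b,c_,d) in dict(wedge=(240,270,245,290),small=(215,255,312,345),key=(185,250,375,402)).items():
    q=P[a:b,c_:d].reshape(-1,3)
    print(nm,q.max(0).round(3),q.min(0).round(3))
for r_ in range(242,270,3): print(r_,(z[r_,190:294:4]*1000).round().astype(int))
k=P[185:250,375:402].reshape(-1,3); k=k[k[:,2]>.085]
r=cv2.minAreaRect(k[:,:2].astype(np.float32)); print('bar',r,np.median(k[:,2]),len(k))
k=P[185:250,375:402].reshape(-1,3); k=k[(k[:,2]>.02)&(k[:,2]<.06)]; print('sock',len(k),k[:,:2].min(0),k[:,:2].max(0))
s=np.load('scene0.npz'); P=s['P']; 
k=P[125:190,320:380].reshape(-1,3); print('scene')
b=k[(k[:,2]>.09)&(k[:,2]<.12)&(k[:,0]>0.2)]; print('bar',cv2.minAreaRect(b[:,:2].astype(np.float32)),np.median(b[:,2]),len(b))
b=k[(k[:,2]>.008)&(k[:,2]<.06)]; print('sock',len(b),b.min(0),b.max(0))
z=P[...,2]; m=comp(z>0.012,(355,235)); print('plate',cv2.minAreaRect(P[m][:,:2].astype(np.float32)))
E
```

```text
bench z -9.319177047939498e-06 3.58712749871648e-05
plate all ((0.47607171535491943, 0.10132195800542831), (0.3168559968471527, 0.20843029022216797), 83.86109161376953) 9081
wedge [0.524 0.039 1.182] [ 0.357 -0.07  -0.011]
small [ 0.592 -0.03   1.182] [ 0.357 -0.206 -0.007]
key [ 0.673 -0.03   1.182] [ 0.357 -0.351 -0.015]
242 [52 83 88 86 62 52 49 51 51 51 45 50 48 42 25 24 25 27 26 21 19 19 22 17
  1 -1]
245 [64 84 89 84 66 25 22 23 17 52 48 45 46 46 43 34 33 40 39 43 44 22 15 21
 -3 -2]
248 [56 80 82 85 65 19 23 18 21 46 49 46 46 48 45 37 35 37 38 39 46 50 50 47
 -2  4]
251 [58 65 67 66 67 52 22 19 51 50 47 43 45 47 44 36 37 37 40 45 42 49 52 52
  0  1]
254 [21 55 63 64 54 54 49 50 48 46 51 46 47 47 37 31 35 40 41 43 42 43 48 55
  0  2]
257 [18 20 22 22 20 22 37 53 54 52 48 46 45 47 26 35 35 38 41 43 46 47 52 54
  4  0]
260 [22 21 19 23 21 17 22 18 19 22 23 21 34 47 26 33 35 40 42 43 47 49 48 51
  2 -1]
263 [20 20 18 20 26 20 18 18 20 19 22 19 25 23 24 27 19 18 28 39 45 50 48 51
  0  5]
266 [14 20 20 21 17 20 19 21 18 21 24 18 22 23 22 23 24 29 25 26 18 21 20 -3
  4 -3]
269 [  27   25   18   21   24   19   24   24   21   23   17   21   17   24
   23   17   18   22 1182   21   19   21   21    0   -2   -2]
bar ((0.46554747223854065, -0.20110127329826355), (0.09290222823619843, 0.3937704861164093), 45.69523239135742) 0.10684530933550218 415
sock 385 [ 0.54821465 -0.32221841] [ 0.66092175 -0.27401475]
scene
bar ((0.5678836703300476, -0.3027549684047699), (0.020577196031808853, 0.12915974855422974), 87.73867797851562) 0.10477555226442237 415
sock 542 [ 0.54502762 -0.32826258  0.00804672] [ 0.66534431 -0.28165954  0.05960073]
plate ((0.4345399737358093, 0.2234024554491043), (0.30179354548454285, 0.6215509176254272), 25.634857177734375)
```

View pics/crop1.png

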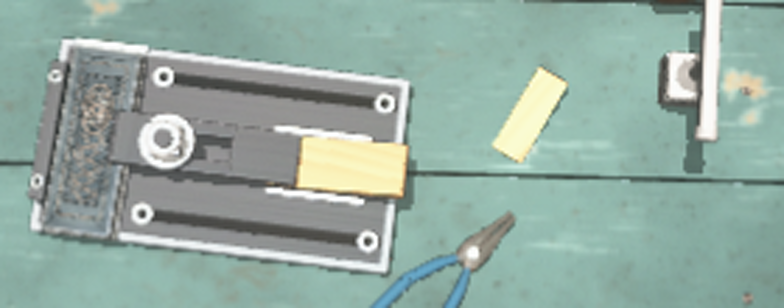

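The crop confirms it: the large wedge sits under the strap heel at top-view pixels (247–286, 244–266), the small look-alike lies on the bench at (329,236), and the key is at (388,221). Next, precise poses using ray-plane intersections.

```bash
cat >> h.py <<'E'
def ray(uv,I,z):
    K=np.array([[I['fx'],0,I['cx']],[0,I['fy'],I['cy']],[0,0,1.]])
    p=cv2.undistortPoints(np.asarray(uv,float).reshape(-1,1,2),K,np.array(I['dist_coeffs'],float))[:,0]
    T=np.linalg.inv(np.array(I['world_to_cam'])); D=np.c_[p,np.ones(len(p))]@T[:3,:3].T; o=T[:3,3]
    return (o+D*((z-o[2])/D[:,2])[:,None])[:,:2]
def rectfit(pts,L,W,x0,w=.003):
    # fit rectangle outline (L along local y, W along x) to outline points, robust
    from scipy.optimize import least_squares
    def f(x):
        c,s=np.cos(x[2]),np.sin(x[2]); q=(pts-x[:2])@np.array([[c,-s],[s,c]])
        d=np.abs(q)-[W/2,L/2]; 
        return np.where((d>0).all(1),np.hypot(*d.T),d.max(1))
    r=least_squares(f,x0,loss='cauchy',f_scale=w); return r.x,np.median(abs(r.fun))
E
python3 - <<'E'
from h import *
for n,seed,box in(('top',(285,220),(200,300,140,300)),('scene',(355,235),(220,385,165,365))):
    s=np.load(n+'0.npz'); P,im,d=s['P'],s['im'],s['d']; I=cams.camera_info(n); z=P[...,2].copy(); z[d==0]=0
    m=np.zeros(z.shape,np.uint8); a,b,c,e=box; m[a:b,c:e]=(cv2.medianBlur(z.astype(np.float32),3)[a:b,c:e]>.011)
    k,l=cv2.connectedComponents(m); m=(l==l[seed]).astype(np.uint8)
    ct=max(cv2.findContours(m,0,cv2.CHAIN_APPROX_NONE)[0],key=len)[:,0]
    zz=z[ct[:,1],ct[:,0]]; pts=ray(ct,I,.02)
    pts=pts[(zz<.032)]
    print(n,'plate',len(pts),*rectfit(pts,.31,.17,[.46,.1,-.1]))
    # key bar
    a,b,c,e=((185,250,375,402) if n=='top' else (125,165,320,380))
    q=P[a:b,c:e].reshape(-1,3); q=q[(q[:,2]>.085)&(q[:,2]<.125)&(d[a:b,c:e].ravel()>0)]
    q=q[(abs(q[:,0]-.57)<.1)&(abs(q[:,1]+.3)<.06)]
    mm=q[:,:2].mean(0); U=np.linalg.svd(q[:,:2]-mm)[2][0]; t=(q[:,:2]-mm)@U
    print(' bar dir',np.degrees(np.arctan2(U[1],U[0])),'mid',mm+U*(t.min()+t.max())/2,np.ptp(t),len(q))
    a,b,c,e=(232,260,184,216) if n=='top' else (268,308,225,270)
    cv2.imwrite(f'pics/nut_{n}.png',cv2.resize(im[a:b,c:e],None,fx=12,fy=12,interpolation=cv2.INTER_CUBIC))
a=cv2.imread('pics/nut_top.png');b=cv2.imread('pics/nut_scene.png'); h=max(len(a),len(b))
f=lambda x:cv2.copyMakeBorder(x,0,h-len(x),0,0,0)
o=np.hstack([f(a),f(b)]); print(o.shape); cv2.imwrite('pics/nuts.png',cv2.resize(o,None,fx=.85,fy=.85))
E
```

```text
top plate 309 [ 0.49434991  0.1022275  -0.09892415] 0.0012079934308170392
 bar dir 176.30824686921179 mid [ 0.56898002 -0.30082049] 0.12758332101346323 407
scene plate 325 [ 0.49231671  0.10201907 -0.09620788] 0.0006353176115124481
 bar dir 176.31511995466442 mid [ 0.56794768 -0.30099535] 0.12921555290923137 423
(480, 924, 3)
```

View pics/nuts.png

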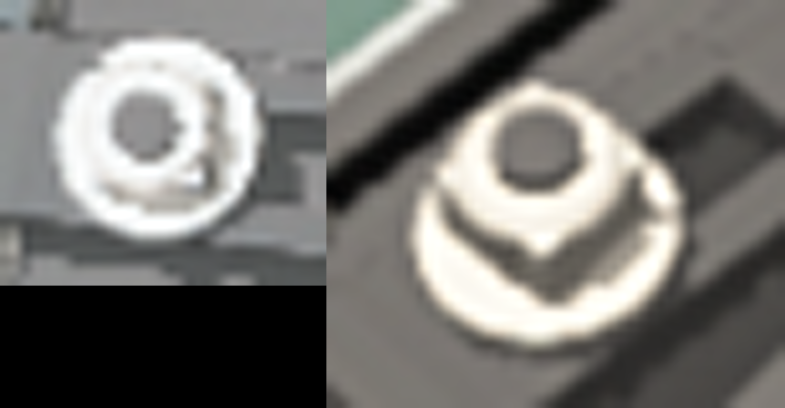

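```bash
python3 - <<'E'
from h import *
def pix(v,ox,o,s=10.2): return [(v[0]-ox+.5)/s-.5+o[0],(v[1]+.5)/s-.5+o[1]]
S=cams.camera_info('scene');T=cams.camera_info('top')
yaw=-.0975; 
for n,v,z in(('stud',(540,150),.086),('botbase',(555,301),.0645),('leftbase',(440,195),.0645),('bottop',(543,245),.082),('lefttop',(441,165),.082),('righttop',(650,165),.082)):
    print(n,ray([pix(v,327,(225,268))],S,z)[0].round(4))
print('stud top',ray([pix((147,127),0,(184,232))],T,.086)[0].round(4),'collar top',ray([pix((160,137),0,(184,232))],T,.0645)[0].round(4))
print('collar sc',ray([pix((547,213),327,(225,268))],S,.0645)[0])
# wedge: thick end, points in plate frame
M=np.array([.4933,.1021]); c,s=np.cos(yaw),np.sin(yaw)
for n in('top','scene'):
    q=np.load(n+'0.npz'); P=q['P']; im=q['im']; X=(P[...,:2]-M)@np.array([[c,-s],[s,c]]); z=P[...,2]
    w=(z>.028)&(z<.07)&(abs(X[...,0])<.035)&(X[...,1]<-.075)&(X[...,1]>-.24)
    a,y,x=z[w],X[...,1][w],X[...,0][w]; f=np.polyfit(y,a,1); print(n,w.sum(),'ymin',np.percentile(y,[0,2,5]),'x',np.percentile(x,[2,50,98]),'slope',f,'wedge origin y from height', [ (np.median(a+0.25*y)-.02-.033)/.25+.056])
    t=(abs(X[...,0])<.015)&(X[...,1]>-.055)&(X[...,1]<.005)&(z>.035); print('strap slope deg',np.degrees(np.arctan(np.polyfit(X[...,1][t],z[t],1)[0])))
    l=(abs(X[...,0])<.06)&(X[...,1]>.06)&(X[...,1]<.16)
    vu=np.argwhere((z>.043)&w); print('pix',vu.min(0),vu.max(0))
E
```

```text
stud [0.4982 0.1417]
botbase [0.4865 0.1528]
leftbase [0.5173 0.1491]
bottop [0.4866 0.1538]
lefttop [0.5116 0.1526]
righttop [0.4835 0.1302]
stud top [0.4975 0.1431] collar top [0.498  0.1434]
collar sc [0.50002119 0.14018217]
top 691 ymin [-0.16102179 -0.15911423 -0.15662789] x [-0.02003887  0.00132218  0.02345027] slope [-0.23916904  0.01431743] wedge origin y from height [np.float64(-0.10294481104676934)]
strap slope deg 3.4750435891063995
pix [245 259] [264 285]
scene 983 ymin [-0.16426341 -0.16052338 -0.15751631] x [-0.02099499 -0.0018357   0.02384683] slope [-0.21069316  0.01700845] wedge origin y from height [np.float64(-0.10273666955167149)]
strap slope deg 0.21427377883939086
pix [230 297] [256 328]
```

```bash
cat >> h.py <<'E'
def go(x,y,z,psi):
    o=ctrl.get_obs(); A=R.from_euler('xyz',o['eef_rot']); B=R.from_euler('xyz',[np.pi,0,psi])
    d=A.inv().apply(np.array([x,y,z])-o['ee_pos'])*1000
    print('shift',d.round(1),'turn',(A.inv()*B).as_rotvec().round(4),'t',round(o['time_s'],2),'at',o['ee_pos'].round(4),o['eef_rot'].round(4))
M=np.array([.4933,.1021]); YAW=-.0975
def plate(x,y): c,s=np.cos(YAW),np.sin(YAW); return M+[c*x-s*y,s*x+c*y]
E
python3 -c "
from h import *
go(*plate(0,-.2),.12,np.pi/2+YAW)"
```

```text
shift [-483.  -523.6   85.5] turn [-9.0000e-04  7.0000e-04  1.4125e+00] t 0.1 at [0.1391 0.5319 0.205 ] [-3.1405e+00 -1.0000e-04  2.8858e+00]
```

The rows are not in the units I measure in: shifts go in shares of 80 cm and turns go in shares of pi rad. I convert before sending: -524 mm is -0.655, -483 mm is -0.6038, 1.4125 rad is 0.4496.

Emit:
arm_command(plan=[[[-0.6038,-0.655,0,0,0,0.4496,1],[-0.6038,-0.655,0,0,0,0.4496,1],[-0.6038,-0.655,0,0,0,0.4496,1],[-0.6038,-0.655,0,0,0,0.4496,1],[-0.6038,-0.655,0,0,0,0.4496,1],[-0.6038,-0.655,0,0,0,0.4496,1],[-0.6038,-0.655,0,0,0,0.4496,1],[-0.6038,-0.655,0,0,0,0.4496,1],[-0.6038,-0.655,0,0,0,0.4496,1],[-0.6038,-0.655,0,0,0,0.4496,1],[-0.6038,-0.655,0,0,0,0.4496,1],[-0.6038,-0.655,0,0,0,0.4496,1]]], squeeze=20)

```text
time_s: 1.3
ee_pos: [0.4214, 0.0002, 0.2055]
eef_rot: [3.141, -0.0, 1.473]
force: [0.9, 1.1, 0.8]
grip_width: 0.0021
grip_force: 0.0
```

```bash
python3 -c "
from h import *
go(*plate(0,-.2),.031,np.pi/2+YAW)"
```

```text
shift [-91.6  61.7 174.5] turn [ 0.0002 -0.0001 -0.0005] t 1.3 at [4.214e-01 2.000e-04 2.055e-01] [ 3.1414e+00 -1.0000e-04  1.4728e+00]
```

To row units: 120 mm is 0.15, -91.6 mm is -0.1145.

Emit:
arm_command(plan=[[[-0.0575,0.0388,0,0,0,0,1],[-0.1145,0.0771,0,0,0,0,1],[-0.1145,0.0771,0.0625,0,0,0,1],[-0.1145,0.0771,0.125,0,0,0,1],[-0.1145,0.0771,0.15,0,0,0,1],[-0.1145,0.0771,0.15,0,0,0,1],[-0.1145,0.0771,0.15,0,0,0,1]]])

```text
time_s: 2.0
ee_pos: [0.4738, -0.0948, 0.0862]
eef_rot: [3.141, 0.0, 1.473]
force: [0.5, 0.4, -0.3]
grip_width: 0.0006
grip_force: 0.0
```

```bash
python3 -c "
from h import *
go(*plate(0,-.2),.031,np.pi/2+YAW);go(*plate(0,-.116),.031,np.pi/2+YAW)"
```

```text
shift [-2.1  0.2 55.2] turn [0.0004 0.0001 0.0001] t 2.0 at [ 0.4738 -0.0948  0.0862] [3.1412e+00 1.0000e-04 1.4734e+00]
shift [81.9  0.2 55.2] turn [0.0004 0.0001 0.0001] t 2.0 at [ 0.4738 -0.0948  0.0862] [3.1412e+00 1.0000e-04 1.4734e+00]
```

Emit:
arm_command(plan=[[[0,0,0.0563,0,0,0,1],[0,0,0.0688,0,0,0,1],[0,0,0.0688,0,0,0,1],[0.0188,0,0.0688,0,0,0,1],[0.03,0,0.0688,0,0,0,1],[0.0375,0,0.0688,0,0,0,1],[0.045,0,0.0688,0,0,0,1],[0.0525,0,0.0688,0,0,0,1],[0.06,0,0.0688,0,0,0,1],[0.0675,0,0.0688,0,0,0,1],[0.075,0,0.0688,0,0,0,1],[0.0825,0,0.0688,0,0,0,1]]])

```text
time_s: 3.2
ee_pos: [0.481, -0.0297, 0.0322]
eef_rot: [3.138, 0.001, 1.474]
force: [-0.3, -7.8, 7.4]
grip_width: 0.0006
grip_force: 4.1
```

Emit:
arm_command(plan=[[[0.005,0,0,0,0,0,1],[0.01,0,0,0,0,0,1],[0.015,0,0,0,0,0,1],[0.0175,0,0,0,0,0,1],[0.02,0,0,0,0,0,1],[0.02,0,0,0,0,0,1],[0.02,0,0,0,0,0,1]]])

```text
time_s: 3.9
ee_pos: [0.4824, -0.0136, 0.0319]
eef_rot: [3.139, 0.001, 1.474]
force: [1.6, -6.1, 3.7]
grip_width: 0.0005
grip_force: 2.5
```

```bash
cat > look.py <<'E'
from h import *
import sys
for n in('top','scene'):
    im,d,I=grab(n); P=cloud(d,I); cv2.imwrite(f'pics/{n}_{sys.argv[1]}.png',im); np.savez(f'{n}_{sys.argv[1]}.npz',im=im,d=d,P=P)
    X=(P[...,:2]-plate(0,0))@np.array([[np.cos(YAW),-np.sin(YAW)],[np.sin(YAW),np.cos(YAW)]]); z=P[...,2]
    t=(abs(abs(X[...,0])-.0155)<.004)&(X[...,1]>-.06)&(X[...,1]<.01)&(z>.04)&(z<.07)
    if t.sum()>10:
        f=np.polyfit(X[...,1][t],z[t],1); print(n,'strap',t.sum(),np.degrees(np.arctan(f[0])),'z@-.06,0',np.polyval(f,[-.06,0]), 'median z heel part',np.median(z[t&(X[...,1]<-.035)]),np.median(z[t&(X[...,1]>-.02)]))
o=ctrl.get_obs(); print(o['ee_pos'],o['force'],o['time_s'])
E
python3 look.py 1
```

```text
top strap 109 -2.73758348567567 z@-.06,0 [0.06115978 0.05829081] median z heel part nan 0.058517273555014016
scene strap 335 -2.5123319566467677 z@-.06,0 [0.05892572 0.05629312] median z heel part 0.05904224592903845 0.05826322701471104
[ 0.4823899  -0.01362885  0.03175179] [ 0.43552655 -5.70270009  3.1672215 ] 4.0
  return _methods._mean(a, axis=axis, dtype=dtype,
  ret = ret.dtype.type(ret / rcount)
```

To row units: -170 mm is -0.2125, -150 mm is -0.1875.

Emit:
arm_command(plan=[[[-0.025,0,0,0,0,0,1],[-0.05,0,0,0,0,0,1],[-0.0625,0,-0.0625,0,0,0,0],[-0.0625,0,-0.125,0,0,0,-0.5],[-0.0625,0,-0.1875,0,0,0,-1],[-0.0625,0,-0.2125,0,0,0,-1],[-0.0625,0,-0.2125,0,0,0,-1]]])

```text
time_s: 4.7
ee_pos: [0.4777, -0.063, 0.2043]
eef_rot: [3.135, 0.001, 1.474]
force: [0.5, 0.6, -1.0]
grip_width: 0.0369
grip_force: 0.0
```

```bash
sed -i 's/abs(abs(X\[...,0\])-.0155)<.004/abs(abs(X[...,0])-.0145)<.0045/' look.py; python3 look.py 2 2>/dev/null; python3 - <<'E'
from h import *
for n in('top','scene'):
    q=np.load(n+'_2.npz'); P=q['P']; X=(P[...,:2]-plate(0,0))@np.array([[np.cos(YAW),-np.sin(YAW)],[np.sin(YAW),np.cos(YAW)]]); z=P[...,2]
    for a,b in((-.068,-.045),(-.045,-.02),(.065,.085)):
        t=(abs(X[...,0])<.017)&(abs(X[...,0])>(.01 if b>-.05 else 0))&(X[...,1]>a)&(X[...,1]<b)&(z>.04)&(z<.075); print(n,a,t.sum(),np.median(z[t]),z[t].mean())
    w=(z>.026)&(z<.07)&(abs(X[...,0])<.02)&(X[...,1]<-.075)&(X[...,1]>-.2); print('wedge end y',np.percentile(X[...,1][w],[0,2,5]))
go(.5685,-.301,.18,3.077)
E
```

```text
top strap 232 -1.090144828965318 z@-.06,0 [0.05919375 0.05805202] median z heel part 0.05876596421162805 0.058466866815766516
scene strap 336 -3.7104374866587464 z@-.06,0 [0.06030265 0.05641165] median z heel part 0.05928082369581783 0.058347972930569425
[ 0.47633742 -0.06276206  0.20027063] [-1.16566957 -0.6061376  -0.1976823 ] 4.8
top -0.068 59 0.05878990832943498 0.058524480649112025
top -0.045 62 0.058766349697139675 0.05873554853981291
top 0.065 51 0.05907467134570754 0.05880449768599586
wedge end y [-0.11706597 -0.11480337 -0.11140947]
scene -0.068 64 0.05924733113995595 0.05932778632450121
scene -0.045 82 0.05913208367874129 0.05934590589622494
scene 0.065 79 0.058953725518491096 0.0588986347627469
wedge end y [-0.10983542 -0.10776995 -0.10634701]
shift [-228.2  114.9   20.3] turn [ 1.0000e-04 -0.0000e+00 -1.6035e+00] t 4.8 at [ 0.4763 -0.0628  0.2003] [ 3.1415e+00 -1.0000e-04  1.4735e+00]
```

View pics/scene_2.png

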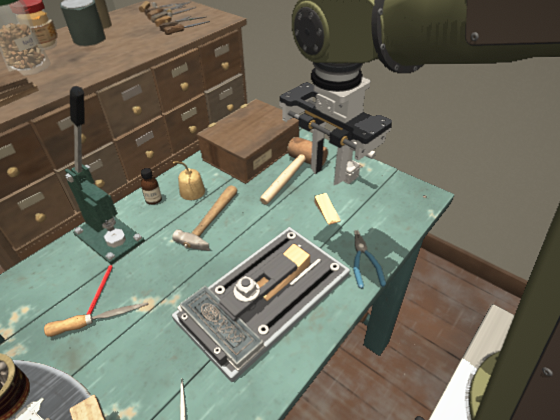

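The scene view shows the wedge pushed in (end at about (297,255)) and the strap level: its top is about 58.8 mm high everywhere, against 58.5 mm nominal. Now the key.

To row units: -228 mm is -0.285, -180 mm is -0.225, -1.6035 rad is -0.5104.

Emit:
arm_command(plan=[[[-0.0563,0.0288,0,0,0,-0.0477,-1],[-0.1125,0.0563,0,0,0,-0.0955,-1],[-0.1688,0.085,0,0,0,-0.1432,-1],[-0.225,0.1125,0,0,0,-0.191,-1],[-0.285,0.1438,0,0,0,-0.2387,-1],[-0.285,0.1438,0,0,0,-0.2865,-1],[-0.285,0.1438,0,0,0,-0.3342,-1],[-0.285,0.1438,0,0,0,-0.382,-1],[-0.285,0.1438,0,0,0,-0.4297,-1],[-0.285,0.1438,0,0,0,-0.4775,-1],[-0.285,0.1438,0,0,0,-0.5104,-1],[-0.285,0.1438,0,0,0,-0.5104,-1]]])

```text
time_s: 6.0
ee_pos: [0.5684, -0.3007, 0.1985]
eef_rot: [3.14, -0.003, 3.079]
force: [0.7, 0.4, -0.4]
grip_width: 0.094
grip_force: 0.0
```

```bash
python3 -c "
from h import *
go(.5685,-.301,.08,3.077)"
```

```text
shift [ -0.4  -0.5 118.5] turn [ 0.0014 -0.0026  0.0017] t 6.0 at [ 0.5684 -0.3007  0.1985] [ 3.1402e+00 -2.6000e-03  3.0787e+00]
```

To row units: 119 mm is 0.1488, 110 mm is 0.1375.

Emit:
arm_command(plan=[[[0,0,0.0563,0,0,0,-1],[0,0,0.1063,0,0,0,-1],[0,0,0.1375,0,0,0,-1],[0,0,0.1488,0,0,0,-1],[0,0,0.1488,0,0,0,0],[0,0,0.1488,0,0,0,1],[0,0,0.1488,0,0,0,1],[0,0,0.1488,0,0,0,1],[0,0,0.1488,0,0,0,1],[0,0,0.1488,0,0,0,1],[0,0,0.1488,0,0,0,1],[0,0,0.1488,0,0,0,1]]], squeeze=50)

```text
time_s: 7.2
ee_pos: [0.5688, -0.301, 0.0815]
eef_rot: [-3.142, 0.0, 3.077]
force: [0.4, -0.6, -0.0]
grip_width: 0.0336
grip_force: 0.0
```

To row units: -120 mm is -0.15, -100 mm is -0.125.

Emit:
arm_command(plan=[[[0,0,0,0,0,0,1],[0,0,0,0,0,0,1],[0,0,0,0,0,0,1],[0,0,0,0,0,0,1],[0,0,-0.025,0,0,0,1],[0,0,-0.075,0,0,0,1],[0,0,-0.125,0,0,0,1],[0,0,-0.15,0,0,0,1],[0,0,-0.15,0,0,0,1]]])

```text
time_s: 8.1
ee_pos: [0.5695, -0.3014, 0.2042]
eef_rot: [-3.14, 0.004, 3.077]
force: [-1.0, -0.2, -5.1]
grip_width: 0.0139
grip_force: 50.0
```

```bash
python3 - <<'E'
from h import *
im,d,I=grab('scene'); P=cloud(d,I)
o=ctrl.get_obs(); print(o['force'],o['moment'],o['grip_width'])
a=P[60:200,300:440].reshape(-1,3); k=a[(d[60:200,300:440].ravel()>0)&(abs(a[:,0]-.5685)<.09)&(abs(a[:,1]+.301)<.07)&(a[:,2]>.095)&(a[:,2]<.235)]
b=k[(k[:,2]>.213)&(abs(k[:,0]-.5685)>.02)&(k[:,2]<.235)]; print('bar',len(b),np.median(b,0),np.polyfit(b[:,0],b[:,2],1),np.degrees(np.arctan(np.polyfit(b[:,0],b[:,1],1)[0])))
s=k[(k[:,2]<.145)]; print('socket',len(s),s.min(0),s.max(0))
cv2.imwrite('pics/key1.png',cv2.resize(im[60:200,280:460],None,fx=3,fy=3))
# planned over-nut
c=plate(0,.042); print('nut',c); go(*c,.205,3.077)
E
```

```text
[ 0.06719884  0.20842505 -5.88693381] [0.07606236 0.00409987 0.03728185] 0.013579907926547183
bar 355 [ 0.54414395 -0.29786446  0.22687512] [0.00568533 0.2223783 ] -3.6014231660647935
socket 196 [ 0.54641481 -0.3248322   0.12303681] [ 0.59126869 -0.27901917  0.14499063]
nut [0.49738852 0.14390053]
shift [100.1 439.4  -3.7] turn [-0.0004  0.0008 -0.0001] t 8.15 at [ 0.5689 -0.301   0.2015] [-3.1412e+00  8.0000e-04  3.0769e+00]
```

View pics/key1.png

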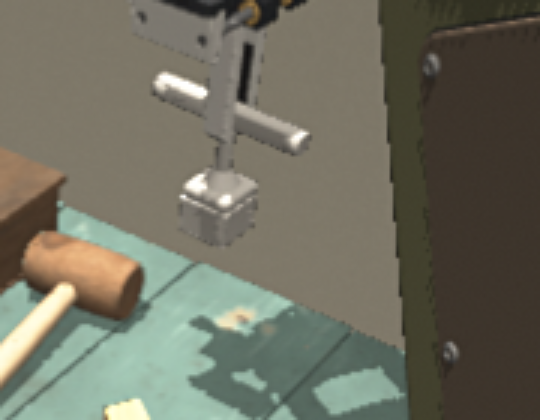

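The picture shows the key held upright and level in the gripper, socket at about (218,205) in the crop, clear of the mallet.

```bash
python3 -c "
from h import *
go(.4977,.143,.205,3.077)"
```

```text
shift [ 99.8 438.5  -3.7] turn [-0.0004  0.0008 -0.0001] t 8.15 at [ 0.5689 -0.301   0.2015] [-3.1412e+00  8.0000e-04  3.0769e+00]
```

To row units: 438.5 mm is 0.5481, 99.8 mm is 0.1248.

Emit:
arm_command(plan=[[[0.01,0.0438,-0.005,0,0,0,1],[0.0225,0.1,-0.005,0,0,0,1],[0.035,0.1563,-0.005,0,0,0,1],[0.0488,0.2125,-0.005,0,0,0,1],[0.0613,0.2688,-0.005,0,0,0,1],[0.0738,0.325,-0.005,0,0,0,1],[0.0863,0.3813,-0.005,0,0,0,1],[0.1,0.4375,-0.005,0,0,0,1],[0.1125,0.4938,-0.005,0,0,0,1],[0.12,0.5275,-0.005,0,0,0,1],[0.1248,0.5481,-0.005,0,0,0,1],[0.1248,0.5481,-0.005,0,0,0,1]]])

```text
time_s: 9.35
ee_pos: [0.4963, 0.1446, 0.2032]
eef_rot: [-3.141, -0.004, 3.079]
force: [0.6, -0.0, -4.8]
grip_width: 0.0136
grip_force: 50.0
```

```bash
python3 - <<'E'
from h import *
im,d,I=grab('scene'); P=cloud(d,I)
k=P.reshape(-1,3)[d.ravel()>0]; k=k[(abs(k[:,0]-.4977)<.04)&(abs(k[:,1]-.143)<.04)]
s=k[(k[:,2]>.118)&(k[:,2]<.15)]; print('socket',len(s),s.min(0),s.max(0))
go(.4977,.143,.175,3.077); o=ctrl.get_obs(); print(o['force'],o['moment'],o['qpos'][5])
cv2.imwrite('pics/over.png',cv2.resize(im[200:330,180:330],None,fx=4,fy=4))
E
```

```text
socket 350 [0.47405166 0.12254209 0.12126319] [0.52059142 0.16551708 0.14980221]
shift [-1.1 -0.4 28.5] turn [-0.0009 -0.0031  0.0015] t 9.4 at [0.4967 0.1435 0.2035] [-3.1407e+00 -3.1000e-03  3.0785e+00]
[-0.00507924 -0.33485737 -3.664045  ] [-0.01444817 -0.00628396  0.00144896] -1.2972958386580822
```

View pics/over.png

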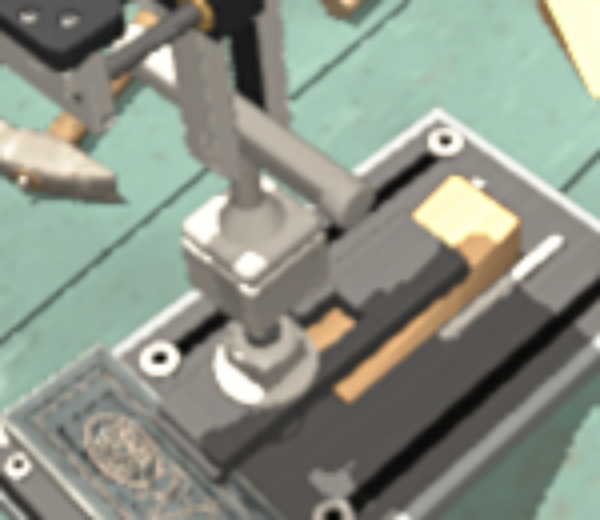

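The picture shows the socket directly above the nut (nut at about (262,360) in the crop), roughly aligned with it. Lowering gently.

To row units: 42 mm is 0.0525, 40 mm is 0.05.

Emit:
arm_command(plan=[[[-0.0006,0,0.0188,0,0,0,1],[-0.0006,0,0.035,0,0,0,1],[-0.0006,0,0.0425,0,0,0,1],[-0.0006,0,0.0475,0,0,0,1],[-0.0006,0,0.05,0,0,0,1],[-0.0006,0,0.0525,0,0,0,1],[-0.0006,0,0.0525,0,0,0,1],[-0.0006,0,0.0525,0,0,0,1]]])

```text
time_s: 10.2
ee_pos: [0.4982, 0.143, 0.1637]
eef_rot: [3.141, 0.0, 3.077]
force: [-0.6, 0.2, -3.5]
grip_width: 0.0134
grip_force: 50.0
```

To row units: 3 mm is 0.0038, 2.5 mm is 0.0031.

Emit:
arm_command(plan=[[[0,0,0.0013,0,0,0,1],[0,0,0.0025,0,0,0,1],[0,0,0.0031,0,0,0,1],[0,0,0.0038,0,0,0,1],[0,0,0.0038,0,0,0,1]]])

```text
time_s: 10.7
ee_pos: [0.4981, 0.1431, 0.1604]
eef_rot: [3.141, -0.0, 3.077]
force: [1.3, 2.7, -4.5]
grip_width: 0.0132
grip_force: 50.0
```

To row units: 4 mm is 0.005, 3 mm is 0.0038.

Emit:
arm_command(plan=[[[0,0,0.0013,0,0,0,1],[0,0,0.0025,0,0,0,1],[0,0,0.0038,0,0,0,1],[0,0,0.005,0,0,0,1],[0,0,0.005,0,0,0,1]]])

```text
time_s: 11.2
ee_pos: [0.4981, 0.143, 0.1563]
eef_rot: [3.141, -0.0, 3.077]
force: [0.3, 2.1, -4.1]
grip_width: 0.0136
grip_force: 50.0
```

To row units: 10 mm is 0.0125, 9 mm is 0.0113.

Emit:
arm_command(plan=[[[0,0,0.0025,0,0,0,1],[0,0,0.005,0,0,0,1],[0,0,0.0075,0,0,0,1],[0,0,0.01,0,0,0,1],[0,0,0.0113,0,0,0,1],[0,0,0.0125,0,0,0,1],[0,0,0.0125,0,0,0,1]]])

```text
time_s: 11.9
ee_pos: [0.4981, 0.143, 0.1463]
eef_rot: [-3.142, -0.0, 3.077]
force: [-0.0, 3.4, -4.4]
grip_width: 0.0135
grip_force: 50.0
```

To row units: 1.5 mm is 0.0019, 1 mm is 0.0013.

Emit:
arm_command(plan=[[[0,0,0.0006,0,0,0,1],[0,0,0.0013,0,0,0,1],[0,0,0.0019,0,0,0,1],[0,0,0.0019,0,0,0,1]]])

```text
time_s: 12.3
ee_pos: [0.4984, 0.143, 0.1456]
eef_rot: [3.141, 0.001, 3.077]
force: [-0.6, 1.6, 5.0]
grip_width: 0.0134
grip_force: 50.0
```

Home at z 0.1456 with a light press. Turning clockwise.

To row units: 0.75 rad is 0.2387.

Emit:
arm_command(plan=[[[0,0,0,0,0,0.0223,1],[0,0,0,0,0,0.0446,1],[0,0,0,0,0,0.0668,1],[0,0,0,0,0,0.0891,1],[0,0,0,0,0,0.1114,1],[0,0,0,0,0,0.1337,1],[0,0,0,0,0,0.156,1],[0,0,0,0,0,0.1783,1],[0,0,0,0,0,0.2005,1],[0,0,0,0,0,0.2228,1],[0,0,0,0,0,0.2387,1],[0,0,0,0,0,0.2387,1]]])

```text
time_s: 13.5
ee_pos: [0.4984, 0.1431, 0.1455]
eef_rot: [3.141, 0.0, 2.326]
force: [-1.4, 3.0, 5.1]
grip_width: 0.0136
grip_force: 50.0
```

```bash
python3 -c "
from h import *
o=ctrl.get_obs(); print(o['force'],o['moment'],o['eef_rot'],o['ee_pos'],o['qpos'][5])"
```

```text
[-1.36664359  3.03359832  5.09283946] [0.80602781 0.06628133 0.05513047] [3.14064663e+00 4.94796252e-04 2.32624973e+00] [0.49838498 0.14311841 0.14546295] -0.5465223355341952
```

To row units: 0.15 rad is 0.0477.

Emit:
arm_command(plan=[[[0,0,0,0,0,0.0159,1],[0,0,0,0,0,0.0318,1],[0,0,0,0,0,0.0477,1]]])

```text
time_s: 13.8
ee_pos: [0.4984, 0.1431, 0.1455]
eef_rot: [3.141, 0.0, 2.177]
force: [-1.0, 3.2, 5.6]
grip_width: 0.0136
grip_force: 50.1
```

```bash
python3 -c "
from h import *
o=ctrl.get_obs(); print(o['force'],o['moment'],o['eef_rot'],o['ee_pos'],o['qpos'][5])"
```

```text
[-0.95624752  3.20494287  5.55457347] [0.70491971 0.07392403 0.23516089] [3.14057801e+00 4.83834289e-04 2.17680704e+00] [0.49842301 0.14305657 0.1454715 ] -0.3970957719557949
```

To row units: 0.08 rad is 0.0255.

Emit:
arm_command(plan=[[[0,0,0,0,0,0.0127,1],[0,0,0,0,0,0.0255,1]]])

```text
time_s: 14.0
ee_pos: [0.4984, 0.143, 0.1455]
eef_rot: [3.141, 0.001, 2.097]
force: [-0.4, 2.2, 5.0]
grip_width: 0.0141
grip_force: 50.3
```

```bash
python3 -c "
from h import *
o=ctrl.get_obs(); print(o['force'],o['moment'],o['eef_rot'],o['ee_pos'],o['qpos'][5])"
```

```text
[-0.35856238  2.207665    4.9693731 ] [ 0.44504947 -0.02949312  0.50646009] [3.14058484e+00 5.72984260e-04 2.09734616e+00] [0.49843753 0.14298662 0.14546907] -0.31760676477829086
```

To row units: 0.08 rad is 0.0255.

Emit:
arm_command(plan=[[[0,0,0,0,0,0.0127,1],[0,0,0,0,0,0.0255,1]]])

```text
time_s: 14.2
ee_pos: [0.4984, 0.1429, 0.1455]
eef_rot: [3.141, 0.001, 2.018]
force: [-0.5, 1.7, 5.6]
grip_width: 0.0135
grip_force: 52.9
```

```bash
python3 -c "
from h import *
o=ctrl.get_obs(); print(o['force'],o['moment'],o['eef_rot'],o['ee_pos'],o['grip_width'])"
```

```text
[-0.50973825  1.74066997  5.61587533] [0.20458894 0.16172956 1.06200775] [3.14080780e+00 9.74645161e-04 2.01827811e+00] [0.49841272 0.14285557 0.14547899] 0.01353628264993411
```

To row units: 0.08 rad is 0.0255.

Emit:
arm_command(plan=[[[0,0,0,0,0,0.0127,1],[0,0,0,0,0,0.0255,1]]], squeeze=60)

```text
time_s: 14.4
ee_pos: [0.4984, 0.1428, 0.1455]
eef_rot: [3.141, 0.001, 1.939]
force: [-0.9, 1.7, 6.5]
grip_width: 0.0142
grip_force: 68.6
```

```bash
python3 - <<'E'
from h import *
o=ctrl.get_obs(); print(o['force'],o['moment'],o['eef_rot'],o['ee_pos'],o['grip_width'])
im,d,I=grab('scene'); P=cloud(d,I); k=P.reshape(-1,3)[d.ravel()>0]
k=k[(abs(k[:,0]-.4984)<.08)&(abs(k[:,1]-.143)<.08)]
b=k[(k[:,2]>.157)&(k[:,2]<.178)&(np.hypot(k[:,0]-.4984,k[:,1]-.143)>.027)&(np.hypot(k[:,0]-.4984,k[:,1]-.143)<.07)]
U=np.linalg.svd(b[:,:2]-b[:,:2].mean(0))[2][0]; print('bar yaw',len(b),np.arctan2(U[1],U[0])%np.pi)
E
```

```text
[-0.93151466  1.69831334  6.47819307] [0.18805566 0.1129666  1.65325081] [3.14073595e+00 1.18128184e-03 1.93906669e+00] [0.4984169  0.14284855 0.145511  ] 0.014231363962902194
bar yaw 269 2.062654856488164
```

Moment rose to 1.65 N m with no further bar rotation, so the nut is tight at its stop. I'll relax the twist, then lift.

To row units: -0.17 rad is -0.0541.

Emit:
arm_command(plan=[[[0,0,0,0,0,-0.0191,1],[0,0,0,0,0,-0.0382,1],[0,0,0,0,0,-0.0541,1],[0,0,0,0,0,-0.0541,1]]], squeeze=50)

```text
time_s: 14.85
ee_pos: [0.4985, 0.1426, 0.1454]
eef_rot: [3.141, 0.001, 2.109]
force: [0.1, -0.5, 5.7]
grip_width: 0.0137
grip_force: 49.3
```

```bash
python3 -c "
from h import *
o=ctrl.get_obs(); print(o['force'],o['moment'],o['eef_rot'],o['ee_pos'],o['grip_width'])"
```

```text
[ 0.07431834 -0.51958982  5.72696601] [-0.10055649 -0.02437069  0.05435507] [3.14100190e+00 9.78701109e-04 2.10948347e+00] [0.49846126 0.14262764 0.1453813 ] 0.013654116447494398
```

Moment is near zero. Lifting straight up.

To row units: -60 mm is -0.075, -50 mm is -0.0625.

Emit:
arm_command(plan=[[[0,0,-0.0038,0,0,0,1],[0,0,-0.0088,0,0,0,1],[0,0,-0.015,0,0,0,1],[0,0,-0.0225,0,0,0,1],[0,0,-0.0313,0,0,0,1],[0,0,-0.0438,0,0,0,1],[0,0,-0.0625,0,0,0,1],[0,0,-0.075,0,0,0,1],[0,0,-0.075,0,0,0,1]]])

```text
time_s: 15.75
ee_pos: [0.4986, 0.1431, 0.2066]
eef_rot: [3.139, 0.001, 2.107]
force: [-0.5, -0.2, -4.8]
grip_width: 0.0133
grip_force: 49.4
```

```bash
python3 - <<'E'
from h import *
im,d,I=grab('scene'); P=cloud(d,I); k=P.reshape(-1,3)[d.ravel()>0]
o=ctrl.get_obs(); c=o['ee_pos']; dz=c[2]-.0815; print(o['force'],dz)
k=k[(abs(k[:,0]-c[0])<.08)&(abs(k[:,1]-c[1])<.08)]; r=np.hypot(k[:,0]-c[0],k[:,1]-c[1])
b=k[(k[:,2]>dz+.09)&(k[:,2]<dz+.115)&(r>.027)&(r<.07)]
U=np.linalg.svd(b[:,:2]-b[:,:2].mean(0))[2][0]; U*=np.sign(U[1]); t=(b[:,:2]-c[:2])@U; print('bar yaw',len(b),np.arctan2(U[1],U[0])%np.pi,'tilt',np.polyfit(t,b[:,2],1)[0],'t range',t.min(),t.max())
go(.5685,-.301,c[2],2.6)
E
```

```text
[ 0.3716234   0.13728557 -5.0566387 ] 0.12402614479191139
bar yaw 313 2.10214263332223 tilt -0.029538899860596924 t range -0.0650340335972737 0.06433654567182816
shift [-4.176e+02 -1.664e+02 -1.000e-01] turn [ 0.001   0.0006 -0.4931] t 15.8 at [0.4983 0.143  0.2055] [3.1405e+00 3.0000e-04 2.1069e+00]
```

To row units: -417.6 mm is -0.522, -400 mm is -0.5, -0.97 rad is -0.3088.

Emit:
arm_command(plan=[[[-0.0438,-0.0175,0,0,0,-0.0255,1],[-0.095,-0.0375,0,0,0,-0.0573,1],[-0.1475,-0.0588,0,0,0,-0.0891,1],[-0.2,-0.08,0,0,0,-0.121,1],[-0.2525,-0.1,0,0,0,-0.1528,1],[-0.305,-0.1213,0,0,0,-0.1846,1],[-0.3575,-0.1425,0,0,0,-0.2165,1],[-0.41,-0.1638,0,0,0,-0.2483,1],[-0.46,-0.1838,0,0,0,-0.2801,1],[-0.5,-0.2,0,0,0,-0.3024,1],[-0.522,-0.208,0,0,0,-0.3088,1],[-0.522,-0.208,0,0,0,-0.3088,1]]])

```text
time_s: 17.0
ee_pos: [0.5678, -0.3031, 0.2032]
eef_rot: [3.141, -0.002, 3.075]
force: [-0.3, 1.0, -4.7]
grip_width: 0.0139
grip_force: 50.0
```

Emit:
arm_command(plan=[[[0,0,0.025,0,0,0,1],[0,0,0.075,0,0,0,1],[0,0,0.1188,0,0,0,1],[0,0,0.14,0,0,0,1],[0,0,0.1475,0,0,0,1],[0,0,0.15,0,0,0,1],[0,0,0.15,0,0,0,1]]])

```text
time_s: 17.7
ee_pos: [0.5687, -0.3009, 0.0859]
eef_rot: [-3.141, 0.001, 3.077]
force: [-0.0, -1.0, -3.8]
grip_width: 0.0136
grip_force: 50.0
```

Emit:
arm_command(plan=[[[0,0,0.0013,0,0,0,1],[0,0,0.0025,0,0,0,1],[0,0,0.0038,0,0,0,1],[0,0,0.005,0,0,0,1],[0,0,0.0056,0,0,0,1],[0,0,0.0056,0,0,0,1]]])

```text
time_s: 18.3
ee_pos: [0.5685, -0.3012, 0.0812]
eef_rot: [-3.141, 0.001, 3.077]
force: [-2.0, 1.4, 4.7]
grip_width: 0.0138
grip_force: 50.0
```

Seated on the bench (force +4.7 N). Opening, then retreating.

To row units: -140 mm is -0.175, -110 mm is -0.1375.

Emit:
arm_command(plan=[[[0,0,0,0,0,0,0.4],[0,0,0,0,0,0,0],[0,0,0,0,0,0,-0.5],[0,0,0,0,0,0,-1],[0,0,0,0,0,0,-1],[0,0,0,0,0,0,-1],[0,0,-0.0125,0,0,0,-1],[0,0,-0.0375,0,0,0,-1],[0,0,-0.0875,0,0,0,-1],[0,0,-0.1375,0,0,0,-1],[0,0,-0.175,0,0,0,-1],[0,0,-0.175,0,0,0,-1]]])

```text
time_s: 19.5
ee_pos: [0.5695, -0.3018, 0.2263]
eef_rot: [-3.138, 0.007, 3.077]
force: [-0.8, -0.7, -0.9]
grip_width: 0.0938
grip_force: 0.0
```

```bash
python3 look.py 3 2>/dev/null; python3 - <<'E'
from h import *
A=np.load('scene_2.npz');B=np.load('scene_3.npz')
for n,Q in(('2',A),('3',B)):
    P=Q['P']; X=(P[...,:2]-plate(0,0))@np.array([[np.cos(YAW),-np.sin(YAW)],[np.sin(YAW),np.cos(YAW)]]); z=P[...,2]
    for a,b in((-.068,-.045),(-.045,-.02),(.065,.085)):
        t=(abs(X[...,0])<.017)&(X[...,1]>a)&(X[...,1]<b)&(z>.05)&(z<.075); print(n,a,np.median(z[t]))
E
```

```text
top strap 231 -0.9829039330717275 z@-.06,0 [0.05926219 0.05823279] median z heel part 0.058956141302932696 0.05873815957908457
scene strap 338 -2.8781822486447015 z@-.06,0 [0.05970494 0.05668837] median z heel part 0.05916169697756357 0.058695496007269754
[ 0.56834094 -0.30103641  0.22105502] [-0.22446222 -0.30137375 -0.71793347] 19.6
2 -0.068 0.059245953474749924
2 -0.045 0.05898794128332252
2 0.065 0.058888772203835815
3 -0.068 0.059231122609737064
3 -0.045 0.05918607295786871
3 0.065 0.05888058132765561
```

View pics/scene_3.png

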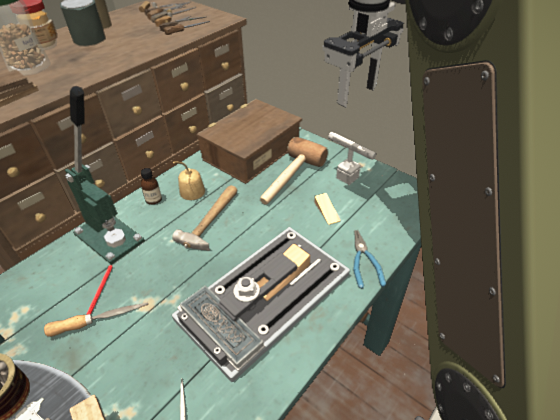

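The view shows the key upright at (348,160), the gripper clear, the wedge in, the strap level, and the die and other tools unmoved.

```bash
python3 -c "
from station import ctrl
print(ctrl.hand_in())"
```

```text
the job is handed in; nothing more can be done
None
```

The job is handed in at about 20 s of the 64 s allowed: the wedge is in with the strap level to about half a millimetre, the nut is tight against its stop, the key stands upright on the bench, and the die and other tools look unmoved in the last camera view.

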